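Vent the curing box

TASK

The resin-curing box has just finished and must be vented before anyone opens it. With the lid still shut, press the three keys on the control pod fully down, one at a time, in this order: red (lamp off), blue (fan on), white (lid free), letting each come up again. Then lift the sprung lid by its black grip until the yellow pin on the lid's edge stands level beside the red clip on the curved rail, without lifting it well past the clip or shifting the clip, the jar, the black box or the lighter, and finish while still holding the lid there: it falls shut if let go.

Things in the scene. Friction and masses are not known exactly. Their poses are not given: they have to be found in the camera images.
- cure_box: White benchtop curing box, fixed: 150 mm deep (x), 200 mm wide (y), 90 mm high, turned up to 0.25 rad. Origin: centre of its underside, z up; its front (cooling slots, small green display) looks along its -x, toward the robot. On its left side (y = 122 mm) a 5 mm steel wire rail curves up at 130 mm from the hinge axis, to 211 mm above the bench. The space before and above the lid is free.
- lid (a joint): Lid angle, rad: 0 shut, grows as the front edge rises, stop at 1.3. White plate 150 x 200 x 10 mm with an amber window, hinged at the back, about 0.3 kg. A spring closes it with 0.5 N m when shut plus 0.5 N m per rad; with its weight, 4 to 8 N upward at the grip. It never stays up by itself.
- lid_hinge (a point): Middle of the lid's hinge axis, at (72, 0, 98) mm in the cure_box frame; the axis runs along the box's y. The point turns with the lid: at lid = 0 its axes are those of the box; opening turns it positively about +y.
- lid_grip (a point): Centre of the grip: black round bar 16 mm thick, 36 mm long, along the box's y, free at both flat ends, on an 8 mm thick, 16 mm wide stem from the middle of the lid's front edge. 185 mm from the hinge axis in the lid's mid-plane: 38 mm before the lid's edge, 98 mm above the bench when shut. Taken from above by its two ends, it turns between the pads as the lid swings. Site x: toward the hinge.
- lid_pin (a point): Outer end of the yellow pointer pin (12 mm across) that sticks out of the lid's left edge; 130 mm from the hinge axis on the lid's mid-plane, 113 mm to the left of the lid's middle. Axes as the lid: x toward the hinge.
- vent_mark (a joint): Angle at which the red clip is set on the curved rail, rad, on the same scale as joint lid: the pin is level with the clip when lid equals vent_mark. Differs each time, between 0.4 and 0.75. Stiff friction keeps it where it is; leave it.
- mark_clip (a point): Centre of the red clip on the rail, a 16 x 14 x 11 mm block with a short red stud: 130 mm from the hinge axis, 122 mm to the left of the lid's middle. x axis toward the hinge axis, z away from the shut lid along the arc.
- pod: Control pod, grey slab with black face, fixed on the bench: 70 mm (its x) x 170 mm (its y), top 30 mm above the bench, turned up to 0.2 rad. Origin: centre of its underside, z up. A black boom arm hangs over the back right of the bench (x over 0.5 with y under 0.05; x over 0.66 with y under 0.15), down to 0.28 m: keep the wrist clear, also on the way from the start.
- red_key (a joint): travel of the red key: 0 at rest, 0.006 m fully down; counts as pressed beyond 0.004. Springs back; about 1.2 N to start, 4 N fully down.
- blue_key (a joint): travel of the blue key: 0 at rest, 0.006 m fully down; counts as pressed beyond 0.004. Springs back; about 1.2 N to start, 4 N fully down.
- white_key (a joint): travel of the white key: 0 at rest, 0.006 m fully down; counts as pressed beyond 0.004. Springs back; about 1.2 N to start, 4 N fully down.
- red_key_top (a point): Red spring key: round cap 26 mm across, standing 10 mm out of its housing (grey collar 42 mm across). Site: middle of the cap's top, 53 mm above the bench at rest, z up. The three keys stand in a row along the pod's y, 50 mm apart, in varying order.
- blue_key_top (a point): Blue spring key: round cap 26 mm across, standing 10 mm out of its housing (grey collar 42 mm across). Site: middle of the cap's top, 53 mm above the bench at rest, z up. The three keys stand in a row along the pod's y, 50 mm apart, in varying order.
- white_key_top (a point): White spring key: round cap 26 mm across, standing 10 mm out of its housing (grey collar 42 mm across). Site: middle of the cap's top, 53 mm above the bench at rest, z up. The three keys stand in a row along the pod's y, 50 mm apart, in varying order.
- jar: Clear scrap jar with black lid, 77 mm across, 67 mm high, standing behind the pod; origin at the middle of its underside. Leave alone.
- black_box: Small black box 39 x 43 x 31 mm to the right of the pod; origin at the middle of its underside. Leave alone.
- lighter: Yellow-green lighter 72 x 23 x 12 mm lying on the bench near the front of the curing box; origin at the middle of its underside. Leave alone.

How it is judged:
By the outcome, as a careful person would: the job done as asked, in the order asked, and still so for the second after the job is handed in, while the arm keeps its last pose, push and grip.
It also fails if it takes over 54 s, if anything falls off the work surface, if the arm or the gripper's body presses on something with over 40 N, if the wrist force passes 120 N, or if a joint passes its speed limit or range.

ROBOT

A 7-joint arm with a two-finger parallel gripper is mounted at the origin on a cart in front of the work surface, level with it; the furniture and walls round the work are solid. World frame = base frame: x ahead of the robot, y to its left, z up, the work surface at z = 0. Lengths are in m, angles in rad, forces in N, time in s.
With the tool pointing down it reaches from about 0.4 to 0.9 m from the base axis. Payload 5.6 kg.
Tool frame: the origin (TCP) lies midway between the tips of the shut fingers; the grasp point (between the pads) lies 19 mm behind it (ctrl.grasp_offset is the distance from the TCP to the grasp point, in m); z points along the fingers, y is the line along which they close (so a half turn about z gives the same grasp; the last joint's range is limited). The gripper opens to 92 mm and grips with 3 to 60 N. Pads are 20 mm wide; open, the fingers measure 128 mm over their backs; the gripper's body (75 mm by 189 mm) begins 69 mm behind the grasp point.
Start: joints at [-1.188, 0.468, -0.012, 1.603, 0.006, 1.071, -0.056], TCP at [0.269, 0.592, 0.215] pointing down, gripper open.
Joint ranges: [-2.53, 2.53], [-0.31, 2.02], [-1.57, 1.55], [0.28, 2.44], [-1.29, 4.43], [0.15, 1.84], [-2.92, 2.92]. Speed limits (rad/s): [2.57, 2.57, 3.14, 3.14, 3.14, 3.14, 3.14].

INTERFACE

Orientations are given as a rotation vector (axis times angle).
In Python, from plant import ctrl gives the robot as it stands.
- The arm moves only by the tool arm_command, never from a script. Its argument "rows" is a list of rows, each a list of 7 numbers: the turn, a rotation vector about the tool's x, y, z in rad, then the shift along the tool's x, y, z in m, then the finger opening in m, from 0 to 0.0919. In form: [[wx, wy, wz, tx, ty, tz, claw], ...]. A call has 1 to 12 rows; each row is the pose to reach, as a shift and turn from the pose commanded when the call began, along the tool's axes at that moment; what a row does not reach only later rows make up. A row lasts 1/10 s, in which the tool goes at most 50 mm and 8.59 degrees, less where a joint would pass 70% of its speed; a pose out of reach is approached as far as the arm can. A call with a gripper value outside its range is refused whole. The fingers move at their own pace and stop on an object; "newtons" is the grip in N (left out, the last holds). Time passes only in rows, so rows that repeat a pose let the fingers close. It gives the time, the measured TCP pose, the force, the opening and the grip force at its end, in the units of the state.
- ctrl.read_state(): the state, without advancing time (a new reading comes with each control period).
- ctrl.snapshot(name): name is "scene" or "side" or "wrist"; returns the picture (384x512x3 uint8, red, green, blue); there is no depth.
- ctrl.camera_info(name): a dict with "K" (3x3 intrinsics, pixels), "rvec" (rotation vector, rad) and "tvec" (3), from world to camera coordinates, as OpenCV has them. Camera axes: x right, y down, z forward; pixel columns grow to the right and rows downward; lengths in m; the calibration is good to about 2 mm. A picture is of the moment at which its call begins: read the wrist's pose just before it. camera_info takes no time and is no camera call; for the wrist camera it gives the pose at the moment of the call.
- ctrl.finish_job(): hands the job in; it is judged then, once.
The state is a dict: "clock": time; "joint_positions": joint angles; "qvel": joint speeds; "joint_efforts": joint torques, N m; "tcp_pos": TCP position; "ee_rot": TCP orientation; "contact_force": force on the tool from outside, world axes, zero at the start; "torque": the same for the moment, N m; "gripper_width": opening from 0.0 (shut) to 1.0 (fully open); "finger_force": force on a finger pad.
Only numpy, scipy, OpenCV 4.12 (cv2) and the standard library are available. Lean on these libraries where they do the work, as an engineer would, in place of code of your own. Each camera call takes 0.05 s, during which the arm holds its last target. There are 200 camera calls.

## Working session

There is one attempt and no reset: what is moved stays moved. The work goes in short steps, Python scripts to look and compute and a tool call to move; the robot and the scene stay as the last step left them, time stands still between calls to the robot, and variables do not carry over. Pictures are saved under pics/ and viewed, at most 10 in all, crops included, and the job is handed in when it is done.

Besides the shell and the picture viewer there is one more tool, called after "Call:" as name([rows], argument=value, ...), one row to a line, values as JSON. arm_command: Moves the arm, as the interface text tells. Its arguments: {"type":"object","properties":{"rows":{"type":"array"},"newtons":{"type":"number"}},"required":["rows"]}

```bash
mkdir -p pics
python3 - <<'E'
from plant import ctrl
import cv2,numpy as np
for n in("scene","side"):
    im=ctrl.snapshot(n); cv2.imwrite(f"pics/{n}0.png",im[:,:,::-1])
    c=ctrl.camera_info(n);print(n,np.round(c["K"],1).tolist(),c["rvec"],c["tvec"])
s=ctrl.read_state();print(s, ctrl.grasp_offset)
E
python3 -c "
import cv2
for n in('scene','side'):
    i=cv2.imread(f'pics/{n}0.png');cv2.imwrite(f'pics/{n}0b.png',cv2.resize(i,(800,600),interpolation=cv2.INTER_CUBIC))"
```

```text
scene [[451.9, 0.0, 258.0], [0.0, 451.9, 202.9], [0.0, 0.0, 1.0]] [ 2.03471876 -0.56802409  0.32000398] [-0.39690218  0.29462617  0.69249712]
side [[492.6, 0.0, 255.5], [0.0, 492.6, 193.9], [0.0, 0.0, 1.0]] [ 0.12253484 -2.59614431  1.70630428] [0.58407372 0.06101396 1.40720564]
{'clock': 0.1, 'joint_positions': array([-1.18802875,  0.46831074, -0.01160501,  1.60351159,  0.00601917,
        1.07137178, -0.05627739]), 'qvel': array([-0.00096296, -0.00105597, -0.00045228, -0.00341749, -0.00039066,
        0.00022899,  0.00029077]), 'joint_efforts': array([ 5.57252170e-04, -5.21649885e+01, -1.25738047e-02, -2.44367301e+01,
       -5.68237226e-02,  1.40401645e-02,  5.90250238e-05]), 'tcp_pos': array([0.26831734, 0.59147635, 0.21372982]), 'ee_rot': array([-6.63758074e-01, -3.07046320e+00,  2.44097778e-03]), 'contact_force': array([ 0.37874358,  0.07167616, -0.8721064 ]), 'torque': array([-0.04498801,  0.00573479, -0.00851382]), 'finger_force': 0.0, 'gripper_width': 1.0021745737493981} 0.0187
```

View pics/scene0b.png

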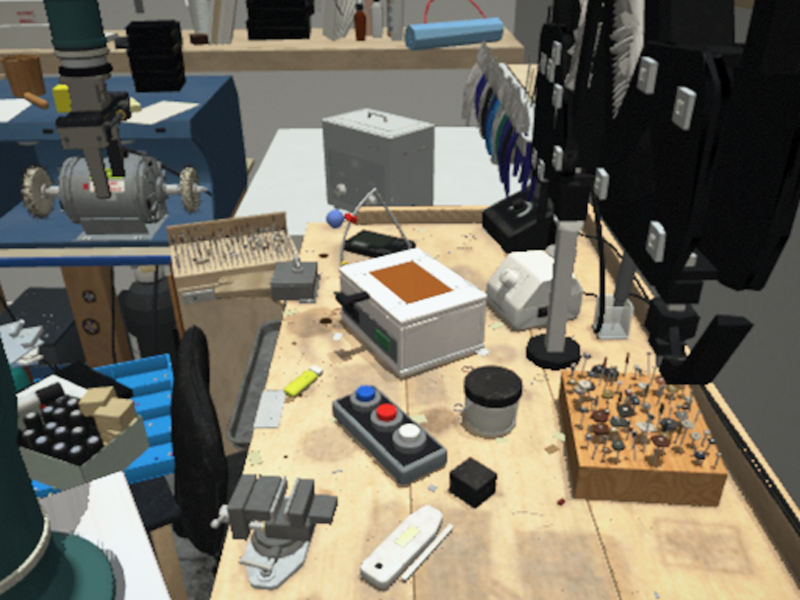

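View pics/side0b.png

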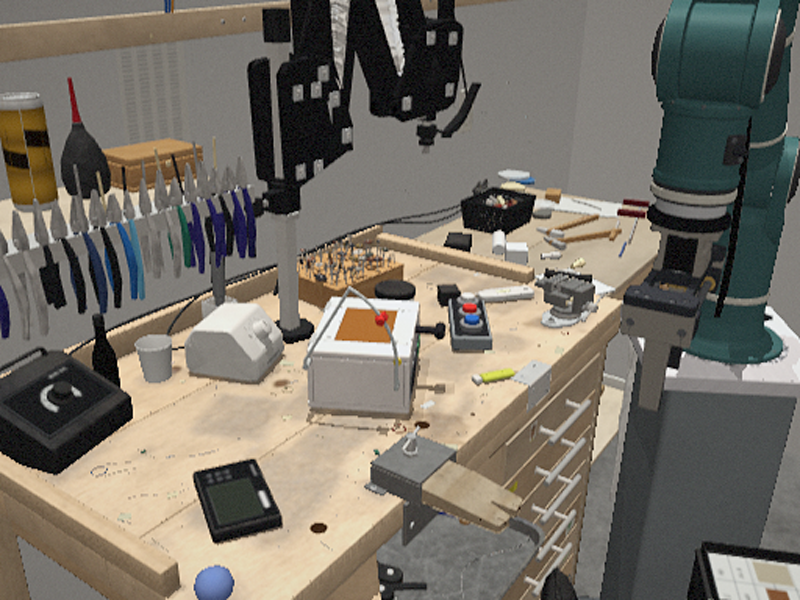

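The scene view (800x600 scale) has the keys at blue (366,393), red (386,411) and white (408,432), with the grip near (350,298). In the side view the clip is at (381,318), the grip at (433,330) and the keys at about x=470. I'll zoom in for accurate pixels.

Run:
```python
import cv2,numpy as np
a=cv2.imread('pics/scene0.png');b=cv2.imread('pics/side0.png')
A=cv2.resize(a[115:315,205:337],None,fx=3,fy=3,interpolation=cv2.INTER_CUBIC)
B=cv2.resize(b[175:275,187:320],None,fx=3,fy=3,interpolation=cv2.INTER_CUBIC)
C=np.zeros((600,800,3),np.uint8);C[:,:396]=A;C[:300,400:799]=B
cv2.imwrite('pics/z.png',C)
for n,i in(('scene',a),('side',b)):
    h=cv2.cvtColor(i,cv2.COLOR_BGR2HSV)
    for c,lo,hi in(('red',(0,170,110),(5,255,255)),('red2',(174,170,110),(180,255,255)),('blue',(100,150,80),(118,255,255))):
        N,_,st,ce=cv2.connectedComponentsWithStats(cv2.inRange(h,lo,hi))
        print(n,c,[(st[k].tolist(),ce[k].round(1).tolist()) for k in range(1,N) if st[k,4]>15 and 150<ce[k,0]<340 and ce[k,1]>100])
```

```text
scene red [([221, 137, 8, 6, 27], [224.2, 139.4]), ([241, 258, 12, 11, 109], [246.9, 263.1])]
scene red2 []
scene blue [([228, 247, 12, 10, 94], [233.6, 251.6])]
side red [([296, 195, 9, 5, 41], [300.2, 196.9]), ([240, 200, 8, 8, 42], [243.8, 203.5])]
side red2 []
side blue [([297, 202, 10, 6, 46], [301.6, 204.3])]
```

View pics/z.png

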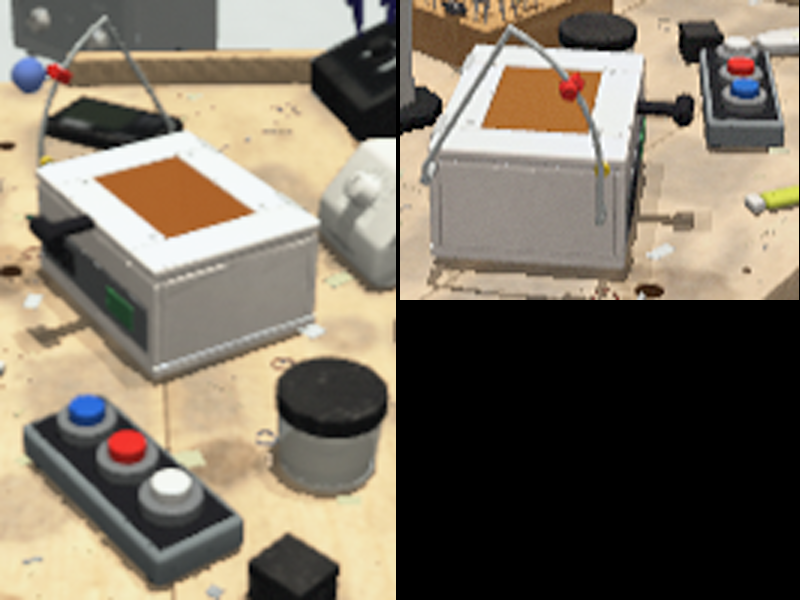

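The zoom shows the lid corners, pin, clip, grip and key caps clearly in both views, so I can fit the box and pod poses.

```bash
cat > h.py <<'E'
from plant import ctrl
import cv2,numpy as np
from scipy.optimize import least_squares
from scipy.spatial.transform import Rotation as R
def proj(n,P):
    c=ctrl.camera_info(n)
    return cv2.projectPoints(np.array(P,float).reshape(-1,1,3),c["rvec"],c["tvec"],c["K"],None)[0][:,0]
def boxpts(p):
    x,y,yaw,m,z0=p
    L=[(-.075,.1,.103),(-.075,-.1,.103),(.075,-.1,.103),(.075,.1,.103),(-.113,0,.098),(.072-.13,.113,.098),
       (.072-.13*np.cos(m),.122,.098+.13*np.sin(m))]
    return R.from_euler('z',yaw).apply(L)+[x,y,z0]
def podpts(p):
    x,y,yaw,z=p
    return R.from_euler('z',yaw).apply([(0,.05,0),(0,0,0),(0,-.05,0)])+[x,y,z]
E
python3 - <<'E'
from h import *
S=np.array([(217.7,171),(256.7,206),(310.7,187.7),(265,160.3),(220.7,191.7),(220,168.3),(224.7,139.3)])
D=np.array([(264.3,228.3),(268,193.3),(212.7,190),(200.3,225),(282,211),(254.3,231.3),(244,204.3)])
def pr(pts,S,D):return np.r_[(proj("scene",pts)-S),(proj("side",pts)-D)]
f=least_squares(lambda p:pr(boxpts(p),S,D).ravel(),[.65,.15,0,.5,0],loss='soft_l1')
print(f.x.round(4),boxpts(f.x).round(3).tolist());print(pr(boxpts(f.x),S,D).round(1).tolist())
K=np.array([(234,250),(247.1,262.4),(262,275)]);Q=np.array([(302.2,204),(300.3,196.7),(300.3,189.7)])
g=least_squares(lambda p:pr(podpts(p),K,Q).ravel(),[.4,.15,0,.05],loss='soft_l1')
print(g.x.round(4),podpts(g.x).round(3).tolist());print(pr(podpts(g.x),K,Q).round(1).tolist())
s=ctrl.read_state();M=R.from_rotvec(s["ee_rot"]).as_matrix();print(M.round(3))
E
```

```text
[ 6.176e-01  2.382e-01 -1.000e-04  5.999e-01 -1.900e-03] [[0.543, 0.338, 0.101], [0.543, 0.138, 0.101], [0.693, 0.138, 0.101], [0.693, 0.338, 0.101], [0.505, 0.238, 0.096], [0.56, 0.351, 0.096], [0.582, 0.36, 0.169]]
[[-2.3, 0.1], [-0.4, -0.5], [0.9, 0.7], [1.2, -2.3], [-0.7, 1.4], [-0.8, 1.1], [-0.4, 0.3], [-1.3, -0.3], [0.4, -0.6], [-1.5, -0.0], [-3.9, -0.6], [-0.4, 0.7], [0.6, 1.0], [0.5, -1.1]]
[0.4578 0.033  0.0689 0.0492] [[0.454, 0.083, 0.049], [0.458, 0.033, 0.049], [0.461, -0.017, 0.049]]
[[-0.6, 0.2], [-0.2, -0.1], [-0.5, 0.5], [-0.8, -0.3], [-0.1, -0.3], [-1.3, -0.2]]
[[-0.911  0.413 -0.001]
 [ 0.413  0.911 -0.001]
 [-0.    -0.002 -1.   ]]
```

Call:
arm_command([
  [0, 0, -0.425, -0.315, -0.375, -0.066, 0],
  [0, 0, -0.425, -0.315, -0.375, -0.066, 0],
  [0, 0, -0.425, -0.315, -0.375, -0.066, 0],
  [0, 0, -0.425, -0.315, -0.375, -0.066, 0],
  [0, 0, -0.425, -0.315, -0.375, -0.066, 0],
  [0, 0, -0.425, -0.315, -0.375, -0.066, 0],
  [0, 0, -0.425, -0.315, -0.375, -0.066, 0],
  [0, 0, -0.425, -0.315, -0.375, -0.066, 0],
  [0, 0, -0.425, -0.315, -0.375, -0.066, 0],
  [0, 0, -0.425, -0.315, -0.375, -0.066, 0],
  [0, 0, -0.425, -0.315, -0.375, -0.066, 0],
  [0, 0, -0.425, -0.315, -0.375, -0.066, 0],
])

```text
clock: 1.3
tcp_pos: [0.4004, 0.1199, 0.2806]
ee_rot: [-0.005, -3.142, -0.001]
contact_force: [-0.3, 1.0, -0.2]
gripper_width: 0.004
finger_force: 0.0
```

Run:
```python
from h import *
s=ctrl.read_state();print(s["clock"],s["tcp_pos"].round(4),R.from_rotvec(s["ee_rot"]).as_matrix().round(3),s["qvel"].round(3),s["contact_force"],s["joint_positions"].round(2))
c=ctrl.camera_info("wrist");np.savez("w1.npz",**{k:np.array(v) for k,v in c.items()})
im=ctrl.snapshot("wrist");cv2.imwrite("pics/w1.png",im[:,:,::-1])
cv2.imwrite("pics/w1b.png",cv2.resize(im[:,:,::-1],(800,600),interpolation=cv2.INTER_CUBIC))
```

```text
1.3 [0.4004 0.1199 0.2806] [[-1.     0.003 -0.   ]
 [ 0.003  1.     0.001]
 [ 0.     0.001 -1.   ]] [-0.027  0.015 -0.037 -0.003 -0.005 -0.    -0.002] [-0.33720956  0.98943634 -0.23869501] [-0.56 -0.02  0.19  2.06  0.    1.1   1.19]
```

View pics/w1b.png

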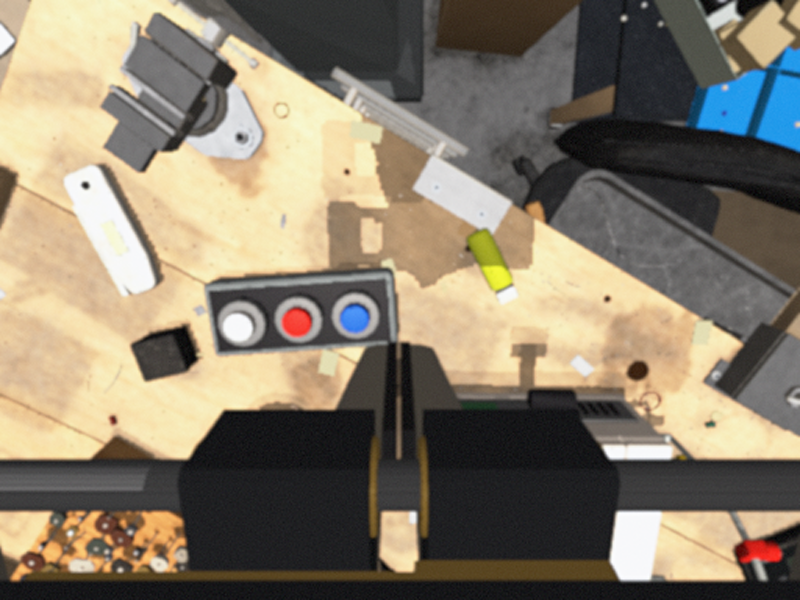

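The wrist view shows the caps at white (238,326), red (297,322) and blue (354,318) in the 800x600 picture. Next I'll refine the pod pose from all three views.

Run:
```python
from h import *
w=np.load("w1.npz")
im=cv2.imread("pics/w1.png");h=cv2.cvtColor(im,cv2.COLOR_BGR2HSV)
for lo,hi in (((0,170,110),(6,255,255)),((100,150,80),(118,255,255))):
    N,_,st,ce=cv2.connectedComponentsWithStats(cv2.inRange(h,lo,hi));print([(st[k].tolist(),ce[k].round(1).tolist()) for k in range(1,N) if st[k,4]>60])
pw=lambda P:cv2.projectPoints(np.array(P).reshape(-1,1,3),w["rvec"],w["tvec"],w["K"],None)[0][:,0]
W=np.array([(226.6,203.4),(190,206),(152.3,208.6)])
K=np.array([(234,250),(247.1,262.4),(262,275)]);Q=np.array([(302.2,204),(300.3,196.7),(300.3,189.7)])
def r(p):P=podpts(p);return np.r_[pw(P)-W,proj("scene",P)-K,proj("side",P)-Q]
for wt in(1,3):
    g=least_squares(lambda p:(r(p)*np.r_[np.full(3,wt),np.ones(6)][:,None]).ravel(),[.4,.15,0,.05],loss='soft_l1')
    print(g.x.round(4),podpts(g.x).round(4).tolist());print(r(g.x).round(1).tolist())
g=least_squares(lambda p:(pw(podpts([*p,.053]))-W).ravel(),[.4,.15,0]);print('wrist z=.053',podpts([*g.x,.053]).round(4).tolist())
```

```text
[([181, 197, 18, 18, 246], [189.7, 205.7]), ([473, 346, 27, 14, 284], [486.6, 352.7])]
[([440, 30, 72, 68, 2869], [482.9, 66.4]), ([218, 195, 18, 17, 244], [226.7, 203.1])]
[0.457  0.0326 0.0693 0.0493] [[0.4535, 0.0825, 0.0493], [0.457, 0.0326, 0.0493], [0.4604, -0.0173, 0.0493]]
[[0.2, 0.3], [-0.4, 0.3], [0.3, 0.2], [-0.8, 0.4], [-0.4, 0.2], [-0.7, 0.8], [-0.5, -0.3], [0.1, -0.4], [-1.0, -0.3]]
[0.4567 0.0326 0.0701 0.0493] [[0.4532, 0.0824, 0.0493], [0.4567, 0.0326, 0.0493], [0.4602, -0.0173, 0.0493]]
[[0.1, 0.0], [-0.5, 0.0], [0.2, 0.0], [-1.0, 0.4], [-0.6, 0.2], [-0.8, 0.8], [-0.3, -0.3], [0.3, -0.4], [-0.9, -0.3]]
wrist z=.053 [[0.4519, 0.0833, 0.053], [0.4555, 0.0334, 0.053], [0.459, -0.0164, 0.053]]
```

Call:
arm_command([
  [0, -0.2, 0, -0.06, -0.087, 0.1, 0],
  [0, -0.2, 0, -0.06, -0.087, 0.14, 0],
  [0, -0.2, 0, -0.06, -0.087, 0.19, 0],
  [0, -0.2, 0, -0.06, -0.087, 0.205, 0],
  [0, -0.2, 0, -0.06, -0.087, 0.205, 0],
  [0, -0.2, 0, -0.06, -0.087, 0.205, 0],
  [0, -0.2, 0, -0.06, -0.087, 0.205, 0],
  [0, -0.2, 0, -0.06, -0.087, 0.205, 0],
  [0, -0.2, 0, -0.06, -0.087, 0.205, 0],
])

```text
clock: 2.25
tcp_pos: [0.4616, 0.0346, 0.0777]
ee_rot: [-0.001, 2.938, 0.002]
contact_force: [-0.0, -0.3, 0.9]
gripper_width: 0.003
finger_force: 0.0
```

Call:
arm_command([
  [0, 0, 0, 0.003, 0, 0.015, 0],
  [0, 0, 0, 0.004, 0, 0.02, 0],
  [0, 0, 0, 0.0048, 0, 0.0235, 0],
  [0, 0, 0, 0.0054, 0, 0.0265, 0],
  [0, 0, 0, 0.0054, 0, 0.0265, 0],
  [0, 0, 0, 0.0054, 0, 0.0265, 0],
])

```text
clock: 2.85
tcp_pos: [0.4609, 0.0338, 0.0491]
ee_rot: [0.001, 2.94, 0.001]
contact_force: [0.1, 3.0, 3.7]
gripper_width: 0.01
finger_force: 1.9
```

Call:
arm_command([
  [0, 0, 0, 0.0003, 0, 0.0015, 0],
  [0, 0, 0, 0.0006, 0, 0.003, 0],
  [0, 0, 0, 0.0006, 0, 0.003, 0],
  [0, 0, 0, 0.0006, 0, 0.003, 0],
])

```text
clock: 3.25
tcp_pos: [0.4612, 0.034, 0.0479]
ee_rot: [0.001, 2.939, 0.003]
contact_force: [-11.7, 2.3, 36.8]
gripper_width: 0.005
finger_force: 18.4
```

Call:
arm_command([
  [0, 0, 0, -0.003, 0, -0.015, 0],
  [0, 0, 0, -0.006, 0, -0.03, 0],
  [0, 0, 0, -0.006, 0, -0.03, 0],
  [0, 0, 0, -0.0025, 0.0485, -0.03, 0],
  [0, 0, 0, -0.0025, 0.0485, -0.03, 0],
  [0, 0, 0, -0.0025, 0.0485, -0.03, 0],
  [0, 0, 0, -0.0025, 0.0485, -0.03, 0],
])

```text
clock: 3.95
tcp_pos: [0.4564, 0.081, 0.0747]
ee_rot: [0.002, 2.943, -0.001]
contact_force: [0.2, 0.2, 0.0]
gripper_width: 0.008
finger_force: 0.0
```

Call:
arm_command([
  [0, 0, 0, 0.003, 0.001, 0.015, 0],
  [0, 0, 0, 0.004, 0.001, 0.02, 0],
  [0, 0, 0, 0.0048, 0.001, 0.024, 0],
  [0, 0, 0, 0.0057, 0.001, 0.0275, 0],
  [0, 0, 0, 0.0057, 0.001, 0.0275, 0],
  [0, 0, 0, 0.0057, 0.001, 0.0275, 0],
])

```text
clock: 4.55
tcp_pos: [0.4567, 0.0815, 0.0484]
ee_rot: [0.004, 2.942, -0.0]
contact_force: [-6.8, -3.1, 21.2]
gripper_width: 0.007
finger_force: 10.2
```

Call:
arm_command([
  [0, 0, 0, -0.003, 0, -0.015, 0],
  [0, 0, 0, -0.006, 0, -0.03, 0],
  [0, 0, 0, -0.006, 0, -0.03, 0],
  [0, 0, 0, -0.0125, -0.05, -0.0285, 0],
  [0, 0, 0, -0.0125, -0.0985, -0.0285, 0],
  [0, 0, 0, -0.0125, -0.0985, -0.0285, 0],
  [0, 0, 0, -0.0125, -0.0985, -0.0285, 0],
  [0, 0, 0, -0.0125, -0.0985, -0.0285, 0],
])

```text
clock: 5.35
tcp_pos: [0.463, -0.0151, 0.0773]
ee_rot: [0.0, 2.942, 0.0]
contact_force: [0.5, -0.5, -0.1]
gripper_width: 0.004
finger_force: 0.0
```

Call:
arm_command([
  [0, 0, 0, 0.003, 0, 0.015, 0],
  [0, 0, 0, 0.004, 0, 0.02, 0],
  [0, 0, 0, 0.0048, 0, 0.024, 0],
  [0, 0, 0, 0.0057, 0, 0.0275, 0],
  [0, 0, 0, 0.0057, 0, 0.0285, 0],
  [0, 0, 0, 0.0057, 0, 0.0285, 0],
])

```text
clock: 5.95
tcp_pos: [0.4632, -0.0144, 0.0489]
ee_rot: [-0.001, 2.942, 0.002]
contact_force: [-3.8, 4.2, 6.7]
gripper_width: 0.005
finger_force: 3.1
```

Call:
arm_command([
  [0, 0, 0, 0.0002, 0, 0.0012, 0],
  [0, 0, 0, 0.0002, 0, 0.0012, 0],
  [0, 0, 0, 0.0002, 0, 0.0012, 0],
])

```text
clock: 6.25
tcp_pos: [0.4633, -0.0144, 0.0485]
ee_rot: [-0.001, 2.942, 0.002]
contact_force: [-6.9, 3.3, 17.0]
gripper_width: 0.009
finger_force: 8.6
```

Call:
arm_command([
  [0, 0, 0, 0, 0, -0.04, 0],
  [0, 0, 0, 0.0075, 0, -0.1, 0],
  [0, 0.1, 0, 0.0075, 0.04, -0.13, 0.09],
  [0, 0.2, 0, -0.0147, 0.252, -0.213, 0.09],
  [0, 0.2, 0, -0.0147, 0.252, -0.213, 0.09],
  [0, 0.2, 0, -0.0147, 0.252, -0.213, 0.09],
  [0, 0.2, 0, -0.0147, 0.252, -0.213, 0.09],
  [0, 0.2, 0, -0.0147, 0.252, -0.213, 0.09],
  [0, 0.2, 0, -0.0147, 0.252, -0.213, 0.09],
  [0, 0.2, 0, -0.0147, 0.252, -0.213, 0.09],
  [0, 0.2, 0, -0.0147, 0.252, -0.213, 0.09],
  [0, 0.2, 0, -0.0147, 0.252, -0.213, 0.09],
])

```text
clock: 7.45
tcp_pos: [0.4357, 0.2346, 0.2586]
ee_rot: [-0.005, -3.141, 0.001]
contact_force: [0.6, 0.5, 0.0]
gripper_width: 0.855
finger_force: 0.0
```

Run:
```python
from h import *
s=ctrl.read_state();print(s["clock"],s["tcp_pos"].round(4),s["ee_rot"],s["contact_force"],s["joint_positions"].round(2))
c=ctrl.camera_info("wrist");np.savez("w2.npz",**{k:np.array(v) for k,v in c.items()})
im=ctrl.snapshot("wrist");cv2.imwrite("pics/w2.png",im[:,:,::-1])
cv2.imwrite("pics/w2b.png",cv2.resize(im[:,:,::-1],(800,600),interpolation=cv2.INTER_CUBIC))
f=np.array([.6176,.2382,0,.6,-.0019])
print(cv2.projectPoints(boxpts(f),c["rvec"],c["tvec"],c["K"],None)[0][:,0]/.64)
```

```text
7.45 [0.4357 0.2346 0.2586] [-5.00638868e-03 -3.14083723e+00  1.41711183e-03] [0.56678986 0.46260421 0.04766577] [-0.67  0.15  0.12  1.93 -0.02  1.06  1.03]
[[539.16744639 417.41886854]
 [268.00477138 417.94316297]
 [280.86137989 584.40676098]
 [526.23093983 584.06257446]
 [403.46888643 367.05182522]
 [552.95986213 434.49938634]
 [600.47143    528.93324024]]
```

View pics/w2b.png

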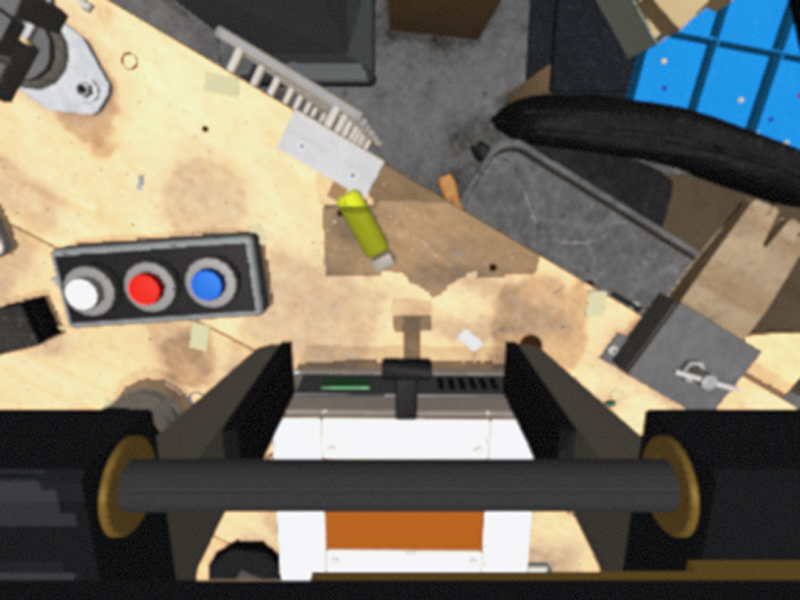

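The wrist view shows the grip bar centred at (407,369), about 3 px from the prediction, and the lid is square to the view, so yaw is about 0. That puts the grip at about (0.5065, 0.240).

Call:
arm_command([
  [0, 0, 0, -0.045, 0.0055, 0, 0.0919],
  [0, 0, 0, -0.071, 0.0055, 0.03, 0.0919],
  [0, 0, 0, -0.071, 0.0055, 0.06, 0.0919],
  [0, 0, 0, -0.071, 0.0055, 0.1, 0.0919],
  [0, 0, 0, -0.071, 0.0055, 0.1, 0.0919],
  [0, 0, 0, -0.071, 0.0055, 0.1, 0.0919],
])

```text
clock: 8.1
tcp_pos: [0.5067, 0.241, 0.1593]
ee_rot: [-0.003, -3.141, 0.001]
contact_force: [-0.6, 1.2, 0.3]
gripper_width: 1.0
finger_force: 0.0
```

Call:
arm_command([
  [0, 0, 0, 0, -0.0005, 0.04, 0.0919],
  [0, 0, 0, 0, -0.0005, 0.08, 0.0919],
  [0, 0, 0, 0, -0.0005, 0.08, 0.0919],
  [0, 0, 0, 0, -0.0005, 0.08, 0.0919],
])

```text
clock: 8.5
tcp_pos: [0.5079, 0.2417, 0.0811]
ee_rot: [0.002, 3.14, 0.002]
contact_force: [0.5, -1.3, 0.9]
gripper_width: 1.001
finger_force: 0.0
```

Run:
```python
from h import *
s=ctrl.read_state();print(s["clock"],s["tcp_pos"].round(4),s["contact_force"])
a=ctrl.snapshot("scene")[:,:,::-1];b=ctrl.snapshot("side")[:,:,::-1]
C=np.zeros((400,800,3),np.uint8)
C[:,:400]=cv2.resize(a[125:225,180:280],(400,400),interpolation=cv2.INTER_CUBIC);C[:,400:]=cv2.resize(b[160:260,220:320],(400,400),interpolation=cv2.INTER_CUBIC)
cv2.imwrite("pics/g1.png",C)
```

```text
8.5 [0.5079 0.2417 0.0811] [ 0.49674862 -1.28016358  0.85533256]
```

View pics/g1.png

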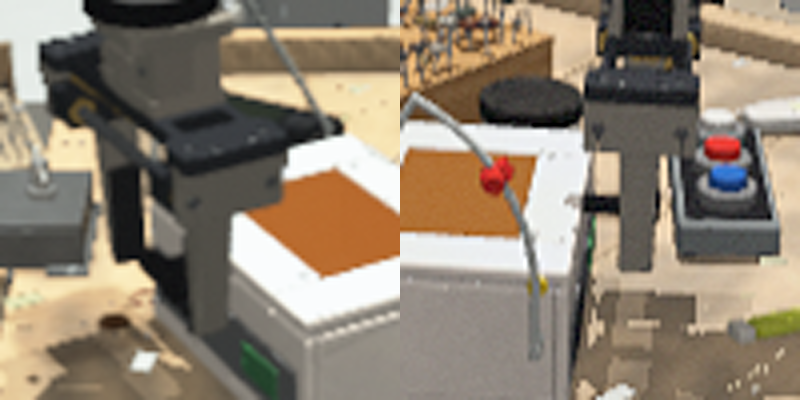

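The side view shows the near finger at columns 620-658 with the bar end near column 648, so they roughly line up. I'll check the bar's x in numbers from the wrist and side views.

Run:
```python
from h import *
w=np.load("w2.npz")
pw=lambda P:cv2.projectPoints(np.array(P).reshape(-1,1,3),w["rvec"],w["tvec"],w["K"],None)[0][:,0]
# bar near end centre in side ~ (683,108) crop -> px ; wrist bar centre, top ~z
a=np.array([187+284/3,175+108/3]);wr=np.array([407,369])*.64
for z in(.096,.098,.1): 
  f=least_squares(lambda p:(pw([[p[0],p[1],z]])-wr).ravel(),[.5,.24]);x,y=f.x
  print(z,f.x.round(4),proj("side",[[x,y+.018,z],[x-.008,y+.018,z],[x+.008,y+.018,z]]).round(1).tolist(),a)
i=cv2.imread('pics/side0.png').max(2);print(i[204:220,270:292])
```

```text
0.096 [0.5062 0.2408] [[280.7, 215.3], [284.0, 215.5], [277.3, 215.2]] [281.66666667 211.        ]
0.098 [0.5053 0.2407] [[281.1, 214.6], [284.4, 214.8], [277.7, 214.4]] [281.66666667 211.        ]
0.1 [0.5045 0.2407] [[281.4, 213.8], [284.8, 214.0], [278.1, 213.7]] [281.66666667 211.        ]
[[232 231 229 228 228 226 226 227 225 227 228 227 228 228 227 231 242  76
  127 167  66  46]
 [230 227 227 227 226 226 227 224 224 226 231 196 215 212 230 232 243  96
  114 163 103  42]
 [225 225 225 223 223 222 223 225 225 191 183 110 148 145 216 230 237  94
   94 159 114  43]
 [222 219 216 216 217 213 213 218 222  98  36  43  41  32 139 222 221 211
   79 154 133  43]
 [167 169 167 168 164 164 173 174 184  26  44  51  43  40  25 194 213 219
   65 153 166  40]
 [ 44  57  56  57  61  68  91  96  95  37  46  46  49  42  19 182 216 189
   57 151 178  46]
 [ 53  50  44  48  42  43  49  41  37  39  45  46  47  32  25 211 218 166
   50 149 175  39]
 [ 34  37  38  32  35  41  41  47  38  45  40  53  40  33  19 228 224 147
   46 146 169  50]
 [ 12  25   5  13  15  16  27  26  37  38  34  33  28  37  62 234 220 198
   53 133 166  68]
 [127 124  88  88  88  90  41  45  28  36  14  28  30  24  78 217 206 237
   64 118 163  66]
 [189 186 178 176 177 172 171 179  23  19   9  26  29  16  70 229 221 246
   73 110 157 115]
 [211 210 210 209 209 210 215 218 108  14  18  26  19  15 172 240 235 245
   90 100 149 150]
 [218 222 224 221 223 225 226 227 211 119  12  18   6 121 232 238 237 245
  149  67 120 132]
 [214 218 220 222 223 226 225 229 235 188 146 174 213 218 241 237 238 246
  142  58  84  92]
 [210 209 215 215 215 216 219 217 219 225 219 228 243 241 237 236 235 245
  125  65  75  78]
 [209 211 214 217 215 214 200 194 218 231 232 230 231 232 234 235 234 242
  136  59  82  80]]
```

Call:
arm_command([
  [0, 0, 0, 0.0025, -0.001, 0.001, 0.0919],
  [0, 0, 0, 0.0025, -0.001, 0.001, 0.02],
  [0, 0, 0, 0.0025, -0.001, 0.001, 0.02],
  [0, 0, 0, 0.0025, -0.001, 0.001, 0.02],
  [0, 0, 0, 0.0025, -0.001, 0.001, 0.02],
  [0, 0, 0, 0.0025, -0.001, 0.001, 0.02],
  [0, 0, 0, 0.0025, -0.001, 0.001, 0.02],
  [0, 0, 0, 0.0025, -0.001, 0.001, 0.02],
  [0, 0, 0, 0.0025, -0.001, 0.001, 0.02],
], newtons=35)

```text
clock: 9.5
tcp_pos: [0.5042, 0.24, 0.078]
ee_rot: [-0.002, -3.141, 0.0]
contact_force: [-0.1, 0.7, 0.4]
gripper_width: 0.386
finger_force: 35.0
```

Run:
```python
from h import *
s=ctrl.read_state();print(s["clock"],s["tcp_pos"].round(4),s["contact_force"],s["gripper_width"]*.0919,s["finger_force"])
# clip angle from clip pixels, box fixed from refined grip
S=(224.5,139.4);D=(243.9,203.8)
for bx,by,yaw in((.618,.2407,0),(.618,.2407,-.01),(.620,.239,0)):
  f=least_squares(lambda p:np.r_[proj("scene",boxpts([bx,by,yaw,p[0],0])[6:])[0]-S,proj("side",boxpts([bx,by,yaw,p[0],0])[6:])[0]-D],[.6]);print(bx,by,yaw,f.x,f.fun.round(1))
def g(p):return np.r_[proj("scene",[p])[0]-S,proj("side",[p])[0]-D]
f=least_squares(g,[.6,.36,.17]);print('clip',f.x.round(4),f.fun.round(1))
def g(p):return np.r_[proj("scene",[p])[0]-(220,168.3),proj("side",[p])[0]-(254.3,231.3)]
f=least_squares(g,[.6,.36,.1]);print('pin',f.x.round(4),f.fun.round(1))
```

```text
9.5 [0.5042 0.24   0.078 ] [-0.10496646  0.73276933  0.44560554] 0.035432460225245585 34.999905824661255
0.618 0.2407 0 [0.58920455] [-0.8 -0.4  0.6 -0.5]
0.618 0.2407 -0.01 [0.58375611] [-0.6 -0.3  0.2 -0.2]
0.62 0.239 0 [0.57802558] [-0.1  0.2  0.2 -0.3]
clip [0.5835 0.3619 0.1689] [-0.1  0.1 -0.1 -0.1]
pin [0.5613 0.3509 0.0985] [-0.2  0.1 -0.1 -0.1]
```

Call:
arm_command([
  [0, 0, 0, 0, 0, -0.009, 0.02],
  [0, 0, 0, -0.001, 0, -0.0185, 0.02],
  [0, 0, 0, -0.002, 0, -0.0275, 0.02],
  [0, 0, 0, -0.0037, 0, -0.037, 0.02],
  [0, 0, 0, -0.0083, 0, -0.0547, 0.02],
  [0, 0, 0, -0.0112, 0, -0.0635, 0.02],
  [0, 0, 0, -0.0146, 0, -0.072, 0.02],
  [0, 0, 0, -0.0185, 0, -0.0805, 0.02],
  [0, 0, 0, -0.0226, 0, -0.0887, 0.02],
  [0, 0, 0, -0.0226, 0, -0.0887, 0.02],
  [0, 0, 0, -0.0226, 0, -0.0887, 0.02],
])

```text
clock: 10.6
tcp_pos: [0.526, 0.2397, 0.1664]
ee_rot: [-0.001, -3.14, 0.002]
contact_force: [-1.9, -2.8, -6.8]
gripper_width: 0.386
finger_force: 35.0
```

```bash
cat > look.py <<'E'
from h import *
import sys
s=ctrl.read_state();p=s["tcp_pos"];print(s["clock"],p.round(4),s["contact_force"],s["gripper_width"]*.0919,s["finger_force"],'asin',np.arcsin((p[2]-.0785)/.185))
a=ctrl.snapshot("scene")[:,:,::-1];b=ctrl.snapshot("side")[:,:,::-1]
cv2.imwrite(f"pics/a{sys.argv[1]}.png",a);cv2.imwrite(f"pics/b{sys.argv[1]}.png",b)
C=np.zeros((400,800,3),np.uint8)
C[:,:400]=cv2.resize(a[120:180,195:255],(400,400),interpolation=cv2.INTER_CUBIC);C[:,400:]=cv2.resize(b[180:240,220:280],(400,400),interpolation=cv2.INTER_CUBIC)
cv2.imwrite(f"pics/c{sys.argv[1]}.png",C)
for n,i in(('scene',a),('side',b)):
    h=cv2.cvtColor(i,cv2.COLOR_BGR2HSV)
    for c,lo,hi in(('red',(0,150,90),(6,255,255)),('yel',(22,140,100),(32,255,255))):
        N,_,st,ce=cv2.connectedComponentsWithStats(cv2.inRange(h,lo,hi))
        print(n,c,[(st[k].tolist(),ce[k].round(1).tolist()) for k in range(1,N) if st[k,4]>3 and 190<ce[k,0]<285 and 100<ce[k,1]<245])
E
python3 look.py 1
```

```text
10.6 [0.526  0.2397 0.1664] [-1.90502313 -2.82163271 -6.82181397] 0.0355174790898968 34.99863088130951 asin 0.4951719118013915
scene red []
scene yel [([192, 238, 11, 13, 21], [197.9, 243.6])]
side red [([240, 200, 8, 8, 42], [243.5, 203.7])]
side yel [([247, 204, 3, 4, 9], [248.3, 205.6])]
```

View pics/c1.png

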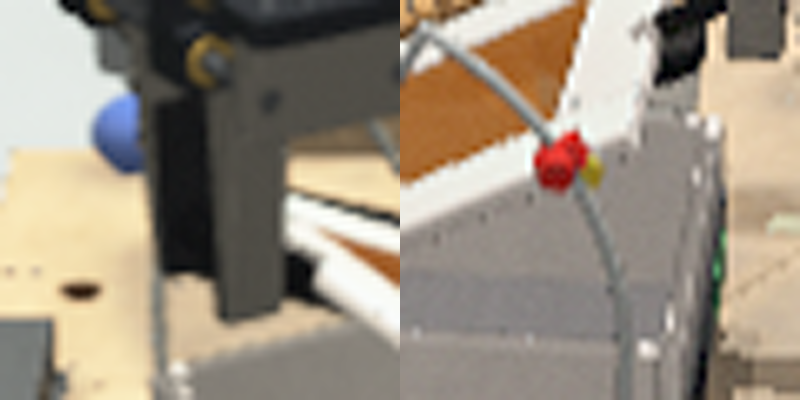

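The side view shows the clip at (560,163) and the pin just to its right and below at (593,168), so the lid is still below the clip. By kinematics the lid is at about 0.497, and the clip works out at about 0.58.

Call:
arm_command([
  [0, 0, 0, -0.0025, 0, -0.0045, 0.02],
  [0, 0, 0, -0.005, 0, -0.0085, 0.02],
  [0, 0, 0, -0.0075, 0, -0.0125, 0.02],
  [0, 0, 0, -0.0075, 0, -0.0125, 0.02],
  [0, 0, 0, -0.0075, 0, -0.0125, 0.02],
])

```text
clock: 11.2
tcp_pos: [0.534, 0.2396, 0.1795]
ee_rot: [-0.002, -3.14, 0.001]
contact_force: [-3.5, -4.1, -5.6]
gripper_width: 0.383
finger_force: 35.0
```

```bash
python3 look.py 2
python3 - <<'E'
from h import *
for a in(.497,.56,.58,.6):
    c,s=np.cos(a),np.sin(a)
    print(a,proj("side",[[.691-.13*c,.2395+y,.098+.13*s] for y in(.100,.113,.122)]).round(1).tolist(),proj("scene",[[.691-.13*c,.2395+y,.098+.13*s] for y in(.113,.122)]).round(1).tolist())
for n in '012':
    b=cv2.imread('pics/side0.png' if n=='0' else f'pics/b{n}.png')
    cv2.imwrite(f'pics/t{n}.png',cv2.resize(b[192:216,232:256],(264,264),interpolation=cv2.INTER_NEAREST))
a2=cv2.imread('pics/b2.png')[180:240,220:280]
top=np.hstack([cv2.imread(f'pics/t{n}.png') for n in '012'])
cv2.imwrite('pics/t.png',top)
E
```

```text
11.2 [0.534  0.2396 0.1795] [-3.54601057 -4.14513538 -5.56677338] 0.03518818942642628 34.99870955944061 asin 0.5776613934441499
scene red []
scene yel [([186, 238, 10, 8, 14], [190.1, 242.4]), ([198, 238, 5, 8, 11], [200.2, 241.2])]
side red [([240, 200, 8, 8, 42], [243.7, 203.6])]
side yel []
0.497 [[248.0, 203.4], [247.4, 205.8], [247.0, 207.6]] [[223.9, 144.6], [222.2, 143.4]]
0.56 [[246.1, 200.3], [245.5, 202.8], [245.1, 204.5]] [[225.2, 141.6], [223.6, 140.4]]
0.58 [[245.5, 199.4], [244.9, 201.8], [244.4, 203.5]] [[225.7, 140.6], [224.0, 139.5]]
0.6 [[244.8, 198.4], [244.2, 200.9], [243.8, 202.6]] [[226.2, 139.7], [224.5, 138.6]]
```

View pics/t.png

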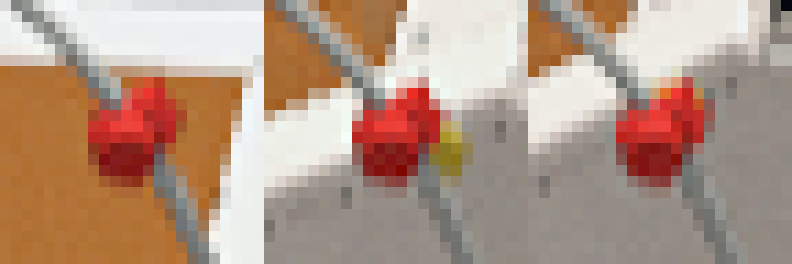

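The pin is now hidden behind the clip, with only a sliver of yellow above it. I'll check the lid angle by overlaying the modelled left lid edge, with the shut picture as a bias reference.

Run:
```python
from h import *
o=[];k=10
for f,x0,y0,angs in(("pics/side0.png",238,210,(0,)),("pics/b2.png",238,180,(.54,.58,.62))):
    im=cv2.resize(cv2.imread(f)[y0:y0+40,x0:x0+40],None,fx=k,fy=k,interpolation=cv2.INTER_CUBIC)
    for a,col in zip(angs,((0,0,255),(0,160,0),(255,0,0))):
        c,s=np.cos(a),np.sin(a)
        P=[]
        for X,Z in((0,.005),(.147,.005),(.147,-.005),(0,-.005)):   # distance before hinge, offset from mid-plane
            P.append([.691-X*c+Z*s,.2395+.1,.098+X*s+Z*c])
        if len(angs)==1:col=(0,160,0)
        q=((proj("side",P)-[x0,y0]+.5)*k).astype(int)
        cv2.polylines(im,[q],True,col,1)
    o.append(im)
cv2.imwrite("pics/ov.png",np.hstack(o))
```

```text
(no output)
```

View pics/ov.png

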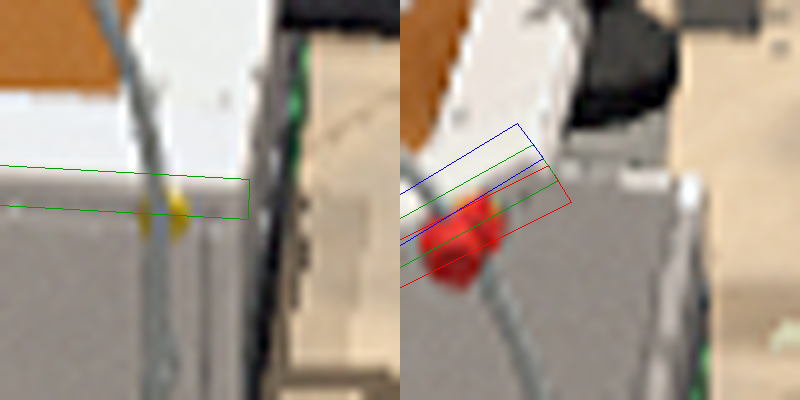

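The overlay shows the lid's upper edge on the 0.58 line once the small shut-lid bias is removed. That agrees with the kinematics (0.58) and the clip (0.58 to 0.59), and the clip's pixels haven't moved. I'm handing it in now.

```bash
python3 -c "
from plant import ctrl
s=ctrl.read_state();print(s['clock'],s['tcp_pos'],s['finger_force'])
print(ctrl.finish_job())"
```

```text
11.3 [0.5339345  0.23966597 0.17946698] 34.99871850013733
the job is handed in; nothing more can be done
None
```

I pressed red, blue and white in order, each fully down, then lifted the lid to about 0.58 rad, level with the clip (measured 0.58–0.59), and handed in at 11.3 s still holding it; no verdict came back.

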